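# Close the probe interface case and hold its recessed reset button down

### The arm

A 6-joint arm with a two-finger parallel gripper is mounted at the origin on a cart in front of the work surface, level with it; the furniture and walls round the work are solid. World frame = base frame: x ahead of the robot, y to its left, z up, the work surface at z = 0. Lengths are in m, angles in degrees, forces in N, time in s.
With the tool pointing down it reaches from about 0.35 to 0.875 m from the base axis. Payload 4.2 kg.
Tool frame: the origin (TCP) lies at the very end of the fingers, on their centre line; the grasp point (between the pads) lies 19 mm behind it (r.grip_point_offset is the distance from the TCP to the grasp point, in m); z points along the fingers, y is the line along which they close (so a half turn about z gives the same grasp; the last joint's range is limited). The gripper opens to 87 mm and grips with 3 to 60 N. Pads are 19 mm wide; open, the fingers measure 117 mm over their backs; the gripper's body (75 mm by 190 mm) begins 51 mm behind the grasp point.
Start: joints at [56.528, 22.042, 0.453, 0, -68.411, -14.817], TCP at [0.467, 0.416, 0.223] pointing down, gripper open.
Joint ranges: [-179.83, 179.83], [-69.29, 118.12], [-61.27, 80.66], [-181.25, 117.63], [-171.15, -9.14], [-177.46, 177.46]. Speed limits (degrees/s): [159.86, 159.86, 180, 180, 180, 180].

### API

Orientations are given as a 3x3 rotation matrix whose columns are the frame's x, y, z axes.
In Python, from station import r gives the robot as it stands.
- The arm moves only by the tool move_arm, never from a script. Its argument "series" is a list of rows, each a list of 3 entries, a list of its own where there are three numbers: the turn, a rotation vector about the tool's x, y, z as a fraction of full scale, then the shift along the tool's x, y, z as a fraction of full scale, then the opening, from 0 (shut) to 1 (fully open). A call has 1 to 12 rows; each row shifts and turns the commanded pose from where the row before left it, along the tool's axes as they then stand; what a row does not reach is not made up. Full scale, the value 1, is 0.5 m for a shift and 0.1 rad for a turn. A row lasts 1/10 s, in which the tool goes at most 50 mm and 8.59 degrees, less where a joint would pass 70% of its speed; a pose out of reach is approached as far as the arm can. A call with a number of a shift or a turn outside -1 to 1 is refused whole. A call with a gripper value outside its range is refused whole. The fingers move at their own pace and stop on an object; the grip force is fixed at half the most. Time passes only in rows, so rows that do not move let the fingers close. It gives the time, the measured TCP pose, the force, the opening and the grip force at its end, in the units of the state.
- r.sense(): the state, without advancing time (a new reading comes with each control period).
- r.capture(name): name is "scene" or "top"; returns a dict with "img" (420x560x3 uint8, red, green, blue), "fx", "fy", "cx", "cy" (pixels), "origin" and "orientation" of the camera in the world. Camera axes: x right, y up, looking along -z (the intrinsics and any distortion apply to the point x, -y, -z); pixel columns grow to the right and rows downward; lengths in m; the calibration is good to about 2 mm. A picture is of the moment at which its call begins. There is no depth.
- r.finish_job(): hands the job in; it is judged then, once.
Trained networks look in the newest picture that a camera, given by its name, has taken for a name from the list of things; names that differ only in an ending like _2 or _b are one class to them, and where a whole thing is asked for, a point or a joint stands for the part that bears it (a point fixed in the world has none). Each returns a list of dicts, best first, with "score" (0 to 1); they miss things now and then, are a little off and sometimes report something else, mostly with a low value. They report only what shows in the picture. A call takes as long as a camera call. They do not tell look-alikes from the thing itself.
- r.cut_out(target, camera): "pixels" (420x560 bool, what is visible of it) and "centre" ([column, row] in pixels, amid what is visible of it).
- r.pinpoint(target, camera): "centre" ([column, row] in pixels: a listed point, or the origin of a listed thing).
The state is a dict: "time_s": time; "joints": joint angles; "joint_velocities": joint speeds; "effort": joint torques, N m; "tcp_pos": TCP position; "ee_rot": TCP orientation; "wrist_force": force on the tool from outside, world axes, zero at the start; "moment": the same for the moment, N m; "gripper_width": opening from 0.0 (shut) to 1.0 (fully open); "gripper_force": force on a finger pad.
Only numpy, scipy, OpenCV 4.12 (cv2) and the standard library are available. Lean on these libraries where they do the work, as an engineer would, in place of code of your own. Each camera call takes 0.05 s, during which the arm holds its last target. There are 200 camera calls.

### The job

Close the white hinged upper half of the open probe interface case until it seats on the grey lower half all round. Then take the yellow-handled screwdriver out of its stand, put its blade down through the yellow-rimmed hole in the closed lid and press the recessed reset button fully down. Finish while still gripping the screwdriver and holding the button down; do not press the button while the case is open, and leave the caliper, ring gauge and loupe where they lie.

Things in the scene. Friction and masses are not known exactly. Their poses are not given: they have to be found in the camera images.
- case: Grey plastic lower half of the case, fixed to the surface: 130 (x) x 150 (y) x 35 mm, open-topped tray, walls 5 mm. Origin at the centre of its underside, z up; the hinge runs along its +x side (the far side), its front faces -x. The closed case is 57.5 mm high, the hole's rim 2 mm more. Two small steel sockets stick 10 mm out of its -y side.
- case_lid (a joint): Hinge of the white upper half (130 x 150 x 22 mm shell, walls 4 mm, 0.15 kg), rad: 0 = closed and seated edge to edge, grows as the front edge rises (it starts between 0.7 and 1.05). The hinge is stiff (about 0.17 N m of friction): it stays where left and must be pushed all the way down; 2 to 6 N at the front edge moves it along its arc (if steep, push from the far side).
- lid_hinge (a point): Point on the lid's hinge line at mid-width, 65 mm to +x of the case's centre and 35.5 mm above the surface. The axes turn with the lid: y lies along the hinge line, -x points from the hinge to the lid's front edge, z points out of its outer face.
- lid_edge (a point): Middle of the lid's front outer edge (upper corner of the front wall), 130 mm to -x and 22 mm to +z of lid_hinge in the lid's axes; 57.5 mm above the surface when closed. A small grey tab sticks out 5 mm in front of the front wall below it.
- aperture (a point): Centre of the round hole in the lid, at the top of its yellow rim (rim 2 mm high, 27 mm outside diameter; clear hole 18 mm in diameter). It moves with the lid; with the lid closed its z axis points up, it stands 59.5 mm above the surface at x = -15, y = +35 mm in the case's frame.
- reset_button (a joint): Travel of the round red push button (16 mm in diameter) on the floor of the case, m: 0 = out, 0.006 = fully down. Spring return: about 1.5 N to start it, 5 N at full travel, then a solid stop.
- reset_button_top (a point): Centre of the button's top face, 23 mm above the surface when out, straight below the hole of the closed lid (36.5 mm below the rim's top). Moves down with the button.
- driver_handle (a point): Centre of the screwdriver's yellow handle, half-way up (handle 21 mm in diameter, 83 mm long; loose, about 0.06 kg). The point's y axis points along the tool from the blade to the handle. At the start it stands upright, blade down, in the middle hole of the stand: handle centre 151.5 mm above the surface.
- driver_tip (a point): Tip of the screwdriver's blade, 137.5 mm from the handle's centre along -y of its axes. Blade 6 mm in diameter, 96 mm long from the handle to the tip.
- tool_stand: Fixed metal tool stand, 60 (x) x 90 (y) x 110 mm: base, two cheeks and a top plate with three 9 mm holes in a row along y, 26 mm apart; origin at the centre of its underside. The screwdriver's handle rests on the top plate (110 mm up), its blade hangs through the middle hole: lift it 100 mm straight up to free it. Stands to the left or the right of the case.
- v_block_2: Bystander: steel V block, 48 x 43 x 36 mm, fixed, on the other side of the case from the stand; origin at the centre of its underside. Overhead, a fixed microscope head hangs beyond x = 0.65 m and left of y = 0.1 m, its lowest parts about 0.42 m above the surface: keep the wrist clear of it.
- caliper: Bystander: loose caliper lying flat, 75 x 225 x 10 mm; leave it alone.
- ring_gauge: Bystander: loose steel ring gauge, 54 mm in diameter, 18 mm high; leave it alone.
- loupe: Bystander: loose black loupe, 42 mm in diameter, 39 mm high; leave it alone.
Mind the look-alikes: they are no part of the job. There is more than one size of the case; the job needs the larger.

How it is judged (in metres and radians):
On the way, in this order (a step that is already met when the one before it is completed fails the run):
1. the case is closed, its upper half seated on the lower (value of joint case_lid below 0.03 rad), for 0.2 s.
2. the screwdriver is gripped and lifted clear of the stand (height (world z) of driver_tip above 0.08 m and contact force between the fingers and screwdriver above 1 N), for 0.1 s.
3. the screwdriver, through the hole of the closed lid, holds the button down (value of joint case_lid below 0.03 rad and value of joint reset_button above 0.005 m and contact force between screwdriver and reset_button above 1 N and horizontal distance between driver_tip and aperture below 0.009 m and z of driver_tip in the frame of aperture below -0.02 m and angle between driver_handle's own y axis and vertical below 0.35 rad and contact force between the fingers and screwdriver above 1 N), for 0.3 s.
At the end, for the whole second after the job is handed in: The lid is closed (hinge under 0.03 rad); the gripped screwdriver, within 0.35 rad of upright, stands with its tip through the hole (within 9 mm of its axis, more than 20 mm below the rim) and presses the button (over 1 N) more than 5 of its 6 mm down, kept so through the last second (all of step 3); the arm keeps its last pose, push and grip.
It fails at once if the button is pressed while the case is open (value of joint reset_button above 0.002 m and value of joint case_lid above 0.06 rad).
It fails at once if a bystander (caliper, ring gauge, loupe) is moved more than 15 mm (distance of any of caliper, ring_gauge, loupe from where it was at the start of the episode above 0.015 m).
It also fails if it takes over 53 s, if anything falls off the work surface, if the arm or the gripper's body presses on something with over 40 N, if the wrist force passes 120 N, or if a joint passes its speed limit or range.

## Working session

There is one attempt and no reset: what is moved stays moved. The work goes in short steps, Python scripts to look and compute and a tool call to move; the robot and the scene stay as the last step left them, time stands still between calls to the robot, and variables do not carry over. Pictures are saved under pics/ and viewed, at most 10 in all, crops included, and the job is handed in when it is done.

Besides the shell and the picture viewer there is one more tool, called after "Call:" by a JSON object that holds its "op" and its "data". move_arm: Moves the arm, as the interface text tells. Its arguments: {"type":"object","properties":{"series":{"type":"array"}},"required":["series"]}

```bash
mkdir -p pics; ls; cat > h.py <<'E'
import numpy as np, cv2
from station import r
def ray(c,px):
    d=np.array([(px[0]-c['cx'])/c['fx'],-(px[1]-c['cy'])/c['fy'],-1.]);R=np.array(c['orientation'])
    return np.array(c['origin']),R@d
def atz(c,px,z):
    o,d=ray(c,px);return o+d*(z-o[2])/d[2]
def proj(c,p):
    q=np.array(c['orientation']).T@(np.array(p)-np.array(c['origin']))
    return np.array([c['cx']-c['fx']*q[0]/q[2],c['cy']+c['fy']*q[1]/q[2]])
def tri(c1,p1,c2,p2):
    o1,d1=ray(c1,p1);o2,d2=ray(c2,p2)
    A=np.stack([d1,-d2],1);s=np.linalg.lstsq(A,o2-o1,rcond=None)[0]
    a=o1+d1*s[0];b=o2+d2*s[1];return (a+b)/2,np.linalg.norm(a-b)
E
python3 - <<'E'
from h import *
C={}
for n in("scene","top"):
    C[n]=r.capture(n);c=C[n];cv2.imwrite(f"pics/{n}0.png",cv2.cvtColor(c['img'],cv2.COLOR_RGB2BGR))
    print(n,[k for k in c],c['fx'],c['cx'],c['cy'],np.round(c['origin'],3),np.round(c['orientation'],2).tolist(),{k:v for k,v in c.items() if 'dist' in k})
for t in["case","lid_hinge","lid_edge","aperture","reset_button_top","driver_handle","driver_tip","tool_stand","v_block_2","caliper","ring_gauge","loupe"]:
    P={}
    for n in C:
        P[n]=r.pinpoint(t,n)
        print(t,n,[(np.round(d['centre'],1).tolist(),round(d['score'],2)) for d in P[n]][:4])
    for a in P['scene'][:2]:
        for b in P['top'][:2]:
            x,e=tri(C['scene'],a['centre'],C['top'],b['centre']);print('   ',np.round(x,4),round(e,4))
s=r.sense();print(s['time_s'],s['tcp_pos'],s['ee_rot'],s['wrist_force'],s['gripper_width'])
E
```

```text
pics
scene ['img', 'fx', 'fy', 'cx', 'cy', 'origin', 'orientation'] 454.695355340756 275.5495280072973 215.05993389741403 [-0.204 -0.528  0.935] [[0.63, 0.52, -0.57], [-0.78, 0.41, -0.48], [-0.02, 0.75, 0.66]] {}
top ['img', 'fx', 'fy', 'cx', 'cy', 'origin', 'orientation'] 503.86296655617167 284.39799189213755 209.22732265647394 [0.275 0.067 1.408] [[-0.0, 0.99, -0.16], [-1.0, -0.01, -0.02], [-0.02, 0.16, 0.99]] {}
case scene [([355.8, 281.2], 0.91), ([225.4, 266.9], 0.68), ([299.2, 241.7], 0.65)]
case top [([312.2, 189.2], 0.89), ([382.5, 200.6], 0.77)]
    [ 0.6439 -0.0481 -0.2108] 0.1454
    [ 0.525  -0.1808  0.0015] 0.0041
    [0.4498 0.0733 0.0232] 0.2298
    [ 0.3534 -0.074   0.2355] 0.2803
lid_hinge scene [([364.3, 263.2], 0.79), ([310.7, 217.6], 0.61)]
lid_hinge top [([302.4, 165.6], 0.97), ([378.5, 183.3], 0.76)]
    [ 0.727  -0.0227 -0.2133] 0.1582
    [ 0.5732 -0.1708  0.0222] 0.012
    [0.6229 0.0422 0.0351] 0.0115
    [ 0.4925 -0.1023  0.2262] 0.0862
lid_edge scene [([347.0, 286.5], 0.92), ([305.0, 203.7], 0.75), ([304.6, 243.3], 0.62)]
lid_edge top [([314.3, 172.1], 0.6
[... 1167 characters left out ...]
 325.9], 0.19)]
caliper top [([270.5, 260.7], 0.72), ([148.4, 257.7], 0.41)]
    [ 0.3578  0.1364 -0.0053] 0.0033
    [ 0.4625  0.4534 -0.2851] 0.2645
    [ 0.408  -0.1047  0.0271] 0.4923
    [ 0.279  -0.0468  0.4497] 0.7642
ring_gauge scene []
ring_gauge top [([376.4, 260.2], 0.47)]
loupe scene [([148.4, 212.4], 0.62), ([402.8, 320.0], 0.34)]
loupe top [([151.1, 258.1], 0.59)]
    [0.3639 0.4706 0.0076] 0.0019
    [ 0.2865 -0.0455  0.4418] 0.7553
1.3 [0.46652222 0.41587344 0.22256261] [[ 6.65404351e-01 -7.46483121e-01  1.69791780e-06]
 [-7.46483121e-01 -6.65404351e-01  1.58988032e-05]
 [-1.07383863e-05 -1.18465998e-05 -1.00000000e+00]] [ 0.67070169  0.01631303 -0.4089214 ] 1.001406202933325
```

View pics/scene0.png

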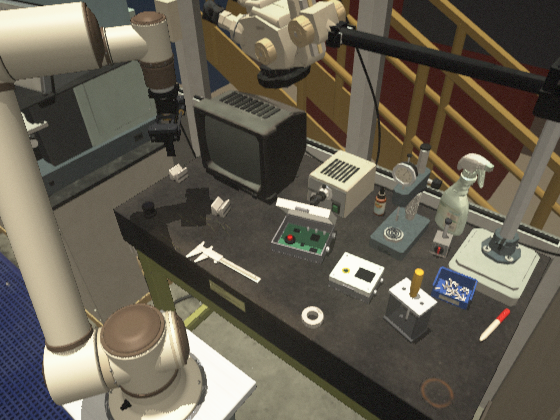

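View pics/top0.png

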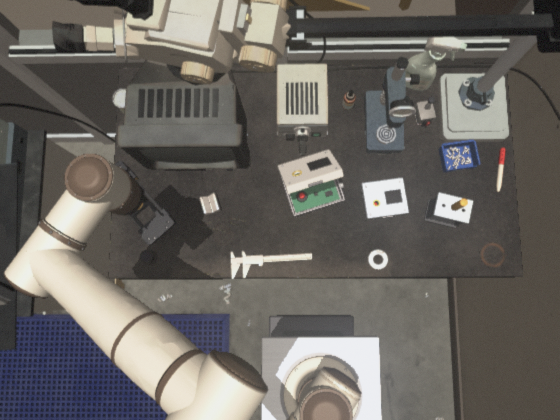

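The scene shows the larger open case (button at about (290,238), lid tilted), a smaller closed look-alike at (357,273), and the stand with the yellow screwdriver at (405,300). In the top view the larger case is at (312,185). I'll now fit the case pose and lid angle.

```bash
cat >> h.py <<'E'
from scipy.optimize import least_squares
from scipy.spatial.transform import Rotation as Ro
def model(p):
    x,y,a,t=p;R=Ro.from_euler('z',a).as_matrix();T=np.array([x,y,0])
    L=Ro.from_euler('y',t).as_matrix();H=np.array([.065,0,.0355])
    lid=lambda q:R@(H+L@np.array(q))+T
    b=lambda q:R@np.array(q)+T
    return dict(case=b([0,0,0]),lid_hinge=b(H),lid_edge=lid([-.13,0,.022]),aperture=lid([-.08,.035,.024]),reset_button_top=b([-.015,.035,.023])),lid,b
def fitcase(C,obs,p0):
    f=lambda p:np.concatenate([proj(C[n],model(p)[0][t])-px for n,t,px in obs])
    return least_squares(f,p0,loss='soft_l1',f_scale=2.)
E
python3 - <<'E'
from h import *
C={n:r.capture(n) for n in("scene","top")}
ts=["case","lid_hinge","lid_edge","aperture","reset_button_top"]
obs=[];p0=[.555,.03,.1,.8]
for n in C:
    for t in ts:
        q=proj(C[n],model(p0)[0][t]);ds=[np.array(d['centre']) for d in r.pinpoint(t,n)]
        if ds:
            d=min(ds,key=lambda d:np.linalg.norm(d-q))
            if np.linalg.norm(d-q)<35: obs.append((n,t,d))
best=min((fitcase(C,obs,[.555,.03,a,t]) for a in(-.3,0,.3) for t in(.7,1.)),key=lambda s:s.cost)
p=best.x;print(np.round(p,4),best.cost)
M,lid,b=model(p)
for n,t,px in obs: print(n,t,np.round(px,1),np.round(proj(C[n],M[t])-px,1))
for k in M:print(k,np.round(M[k],4))
for n in C:
    im=cv2.cvtColor(C[n]['img'],cv2.COLOR_RGB2BGR)
    im=cv2.resize(im,None,fx=4,fy=4,interpolation=cv2.INTER_CUBIC)
    pr=lambda P:np.int32([(proj(C[n],q)+.5)*4 for q in P])
    cv2.polylines(im,[pr([b([sx*.065,sy*.075,.035]) for sx,sy in((1,1),(1,-1),(-1,-1),(-1,1))])],True,(0,255,0),1)
    cv2.polylines(im,[pr([lid([u,v,.022]) for u,v in((0,.075),(0,-.075),(-.13,-.075),(-.13,.075))])],True,(255,0,255),1)
    cv2.polylines(im,[pr([M['aperture']+.0135*(lid([np.cos(k),np.sin(k),0])-lid([0,0,0])) for k in np.linspace(0,6.28,30)])],True,(255,0,0),1)
    u,v=pr([M['case']])[0];crop=im[v-250:v+150,u-200:u+200]
    cv2.imwrite(f"pics/c_{n}.png",crop)
    # yellow handle
    hsv=cv2.cvtColor(C[n]['img'],cv2.COLOR_RGB2HSV);m=cv2.inRange(hsv,(15,130,110),(35,255,255))
    k,lab,st,ce=cv2.connectedComponentsWithStats(m)
    q=proj(C[n],[.4845,-.342,.1515]);print(n,'handle exp',q,[(np.round(ce[i],1).tolist(),st[i].tolist()) for i in range(1,k) if np.linalg.norm(ce[i]-q)<40 and st[i][4]>5])
cv2.imwrite("pics/c.png",np.hstack([cv2.imread("pics/c_scene.png"),cv2.imread("pics/c_top.png")]))
E
```

```text
[0.5617 0.0194 0.3045 0.9213] 14.096651406015066
scene case [301.7 245.1] [ 0.7 -3.8]
scene lid_hinge [312.3 218.6] [-2.4 -0.4]
scene lid_edge [302.9 200.8] [ 1.  -0.7]
scene aperture [294.9 202.4] [ 0.7 -1.2]
scene reset_button_top [288.5 235.6] [0.9 0.5]
top case [312.6 187. ] [-0.7  1. ]
top lid_hinge [303.7 162.5] [1.3 1.3]
top lid_edge [313.7 172.7] [-0.4  1.9]
top aperture [296.1 170.4] [0.2 0.3]
top reset_button_top [301.9 196.4] [-0.  -1.2]
case [0.5617 0.0194 0.    ]
lid_hinge [0.6238 0.0389 0.0355]
lid_edge [0.5655 0.0206 0.1523]
aperture [0.5853 0.0635 0.1137]
reset_button_top [0.5369 0.0483 0.023 ]
scene handle exp [414.57257445 282.92967525] [([416.4, 281.0], [411, 268, 13, 29, 235])]
top handle exp [458.31530214 204.95677963] [([462.9, 202.1], [460, 199, 7, 7, 37])]
```

View pics/c.png

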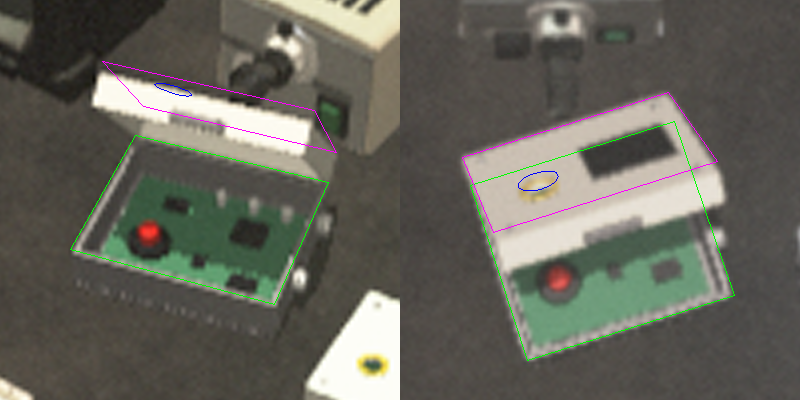

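The overlay fits the case rim well (yaw ≈ 17.4°). The lid is about 2 px low of the model, so θ is about 0.85–0.92. First I turn the tool so its y axis lies along the hinge line and close the fingers.

Call:
{"op": "move_arm", "data": {"series": [[[0, 0, 1], [0, 0, 0], 0], [[0, 0, 1], [0, 0, 0], 0], [[0, 0, 1], [0, 0, 0], 0], [[0, 0, 1], [0, 0, 0], 0], [[0, 0, 1], [0, 0, 0], 0], [[0, 0, 1], [0, 0, 0], 0], [[0, 0, 1], [0, 0, 0], 0], [[0, 0, 1], [0, 0, 0], 0], [[0, 0, 1], [0, 0, 0], 0], [[0, 0, 1], [0, 0, 0], 0]]}}

```text
time_s: 2.9
tcp_pos: [0.4665, 0.4159, 0.2225]
ee_rot: [[-0.273, -0.962, -0.0], [-0.962, 0.273, -0.0], [0.0, 0.0, -1.0]]
wrist_force: [0.3, -0.5, 0.5]
gripper_width: 0.175
gripper_force: 0.0
```

Call:
{"op": "move_arm", "data": {"series": [[[0, 0, 1], [0, 0, 0], 0], [[0, 0, 1], [0, 0, 0], 0], [[0, 0, 1], [0, 0, 0], 0], [[0, 0, 1], [0, 0, 0], 0], [[0, 0, 1], [0, 0, 0], 0], [[0, 0, 1], [0, 0, 0], 0], [[0, 0, 1], [0, 0, 0], 0], [[0, 0, 1], [0, 0, 0], 0], [[0, 0, 1], [0, 0, 0], 0], [[0, 0, 1], [0, 0, 0], 0]]}}

```text
time_s: 3.9
tcp_pos: [0.4665, 0.4158, 0.2226]
ee_rot: [[-0.957, -0.29, -0.0], [-0.29, 0.957, -0.0], [0.0, -0.0, -1.0]]
wrist_force: [-0.6, 1.6, 0.2]
gripper_width: 0.004
gripper_force: 0.0
```

```bash
cat >> h.py <<'E'
def to(p,q=None):
    s=r.sense();R=np.array(s['ee_rot']);d=np.array(p)-(s['tcp_pos'] if q is None else q)
    return np.round(R.T@d/.5,4)
E
python3 - <<'E'
from h import *
s=r.sense();print(s['time_s'],s['tcp_pos'],np.round(s['ee_rot'],3).tolist(),np.round(s['joints'],1),s['gripper_width'],s['wrist_force'])
for th in(.9,):
    M,lid,b=model([.5617,.0194,.3045,th])
    pts=[]
    for t in np.arange(.95,-.01,-.1):
        M,lid,b=model([.5617,.0194,.3045,t]);cor=lid([-.115,0,.022]);tcp=cor+b([.0095,0,0])-b([0,0,0]);pts.append(tcp);print(round(t,2),np.round(tcp,4),pts[-2:] and len(pts)>1 and to(pts[-1],pts[-2]))
o=b([0,0,0])
pre=pts[0]+np.array([0,0,.06])+(b([.02,0,0])-o);print('pre',pre,to(pre))
pm=np.array([.467,.02,.222]);print(to(pm),to(pre,pm))
E
```

```text
3.9 [0.4665358  0.41584281 0.22255609] [[-0.957, -0.29, -0.0], [-0.29, 0.957, -0.0], [0.0, -0.0, -1.0]] [  56.5   22.     0.5    0.   -68.4 -129.6] 0.0036748002367144473 [-0.58563945  1.5983006   0.15579906]
0.95 [0.586  0.027  0.1418] False
0.85 [0.5761 0.0239 0.1364] [ 0.0207 -0.0002  0.0108]
0.75 [0.5668 0.021  0.13  ] [ 0.0196 -0.0002  0.0129]
0.65 [0.5581 0.0183 0.1226] [ 0.0182 -0.0002  0.0148]
0.55 [0.5502 0.0158 0.1144] [ 0.0166 -0.0002  0.0165]
0.45 [0.5431 0.0136 0.1053] [ 0.0149 -0.0001  0.0181]
0.35 [0.5369 0.0116 0.0956] [ 0.013  -0.0001  0.0195]
0.25 [0.5317 0.01   0.0853] [ 0.011  -0.0001  0.0207]
0.15 [0.5274 0.0086 0.0744] [ 0.0089 -0.0001  0.0217]
0.05 [0.5242 0.0076 0.0632] [ 0.0067 -0.0001  0.0224]
pre [0.60510838 0.03304211 0.20183981] [-0.0429 -0.8131  0.0414]
[ 0.229  -0.7578  0.0011] [-0.2719 -0.0552  0.0403]
```

Call:
{"op": "move_arm", "data": {"series": [[[0, 0, 0], [0.023, -0.076, 0], 0], [[0, 0, 0], [0.023, -0.076, 0], 0], [[0, 0, 0], [0.023, -0.076, 0], 0], [[0, 0, 0], [0.023, -0.076, 0], 0], [[0, 0, 0], [0.023, -0.076, 0], 0], [[0, 0, 0], [0.023, -0.076, 0], 0], [[0, 0, 0], [0.023, -0.076, 0], 0], [[0, 0, 0], [0.023, -0.076, 0], 0], [[0, 0, 0], [0.023, -0.076, 0], 0], [[0, 0, 0], [0.023, -0.076, 0], 0], [[0, 0, 0], [0, 0, 0], 0]]}}

```text
time_s: 5.0
tcp_pos: [0.4679, 0.0155, 0.2228]
ee_rot: [[-0.957, -0.29, -0.0], [-0.29, 0.957, -0.0], [0.0, -0.0, -1.0]]
wrist_force: [-0.2, 0.0, -0.8]
gripper_width: 0.006
gripper_force: 0.0
```

Call:
{"op": "move_arm", "data": {"series": [[[0, 0, 0], [-0.054, -0.011, 0], 0], [[0, 0, 0], [-0.054, -0.011, 0], 0], [[0, 0, 0], [-0.054, -0.011, 0], 0], [[0, 0, 0], [-0.054, -0.011, 0], 0], [[0, 0, 0], [-0.054, -0.011, 0], 0], [[0, 0, 0], [0, 0, 0.04], 0], [[0, 0, 0], [0, 0, 0], 0]]}}

```text
time_s: 5.7
tcp_pos: [0.6044, 0.0328, 0.1993]
ee_rot: [[-0.956, -0.294, -0.006], [-0.294, 0.956, -0.001], [0.006, 0.001, -1.0]]
wrist_force: [-0.4, -0.8, -1.0]
gripper_width: 0.009
gripper_force: 0.0
```

```bash
python3 - <<'E'
from h import *
M,lid,b=model([.5617,.0194,.3045,.95]);t=lid([-.115,0,.022])+b([.0095,0,0])-b([0,0,0])
print(t,to(t),np.round(r.sense()['joints'],1))
c=r.capture("scene");im=cv2.cvtColor(c['img'],cv2.COLOR_RGB2BGR)[100:300,180:430];cv2.imwrite("pics/pre.png",cv2.resize(im,None,fx=3,fy=3,interpolation=cv2.INTER_CUBIC))
E
```

```text
[0.58602844 0.02704579 0.14183981] [ 0.0378 -0.0003  0.1151] [ 18.4  21.3  -4.1  -0.1 -64.9 -91.2]
```

View pics/pre.png

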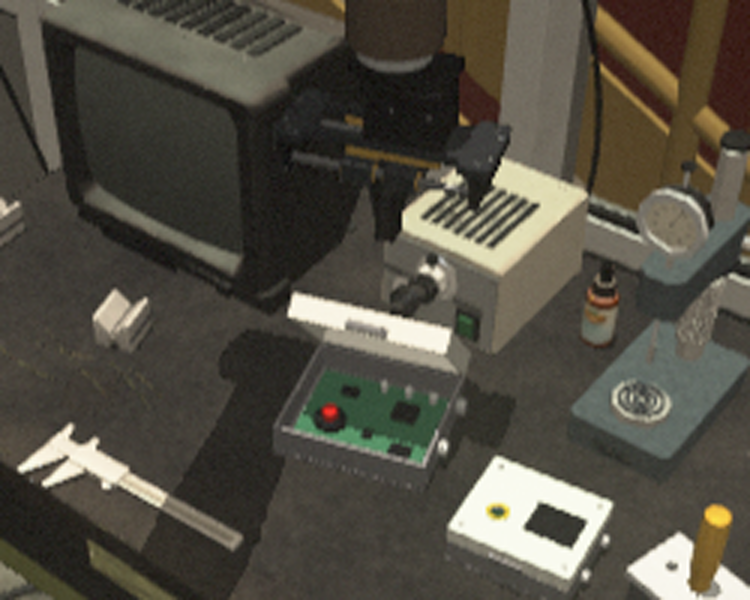

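```bash
python3 - <<'E'
from h import *
s=r.sense();c=r.capture("scene");R=np.array(s['ee_rot'])
for q in([0,0,0],[0,.043,0],[0,-.043,0],[0,0,-.07]):print(q,(proj(c,s['tcp_pos']+R@q)-[180,100])*3)
print(s['gripper_width'],s['time_s'])
E
```

```text
[0, 0, 0] [388.10501264 231.02746323]
[0, 0.043, 0] [342.95411328 221.1246957 ]
[0, -0.043, 0] [434.19858784 241.13698411]
[0, 0, -0.07] [390.46064111 165.4489037 ]
0.007885931533697793 5.75
```

Call:
{"op": "move_arm", "data": {"series": [[[0, 0, 0], [0, 0, 0.055], 0], [[0, 0, 0], [0, 0, 0.057], 0], [[0, 0, 0], [0, 0, 0], 0], [[0, 0, 0], [0.019, 0, 0], 0], [[0, 0, 0], [0.019, 0, 0], 0], [[0, 0, 0], [0.01, 0, 0.0055], 0], [[0, 0, 0], [0.01, 0, 0.0055], 0], [[0, 0, 0], [0.01, 0, 0.0065], 0], [[0, 0, 0], [0.01, 0, 0.0065], 0], [[0, 0, 0], [0.009, 0, 0.0075], 0], [[0, 0, 0], [0.009, 0, 0.0075], 0], [[0, 0, 0], [0, 0, 0], 0]]}}

```text
time_s: 7.0
tcp_pos: [0.5587, 0.0179, 0.1262]
ee_rot: [[-0.956, -0.294, -0.002], [-0.294, 0.956, -0.0], [0.002, 0.0, -1.0]]
wrist_force: [0.7, -0.5, 0.6]
gripper_width: 0.003
gripper_force: 0.0
```

```bash
python3 - <<'E'
from h import *
print(r.sense()['wrist_force'])
c=r.capture("scene");im=cv2.cvtColor(c['img'],cv2.COLOR_RGB2BGR)[100:300,180:430];cv2.imwrite("pics/push1.png",cv2.resize(im,None,fx=3,fy=3,interpolation=cv2.INTER_CUBIC))
for t in(.65,.55,.45,.35,.25,.15,.05,0):
    M,lid,b=model([.5617,.0194,.3045,t]);cor=lid([-.115,0,.022]);print(t,np.round(cor+b([.0095,0,0])-b([0,0,0]),4))
E
```

```text
[ 0.69629963 -0.49854737  0.55101959]
0.65 [0.5581 0.0183 0.1226]
0.55 [0.5502 0.0158 0.1144]
0.45 [0.5431 0.0136 0.1053]
0.35 [0.5369 0.0116 0.0956]
0.25 [0.5317 0.01   0.0853]
0.15 [0.5274 0.0086 0.0744]
0.05 [0.5242 0.0076 0.0632]
0 [0.5231 0.0073 0.0575]
```

View pics/push1.png

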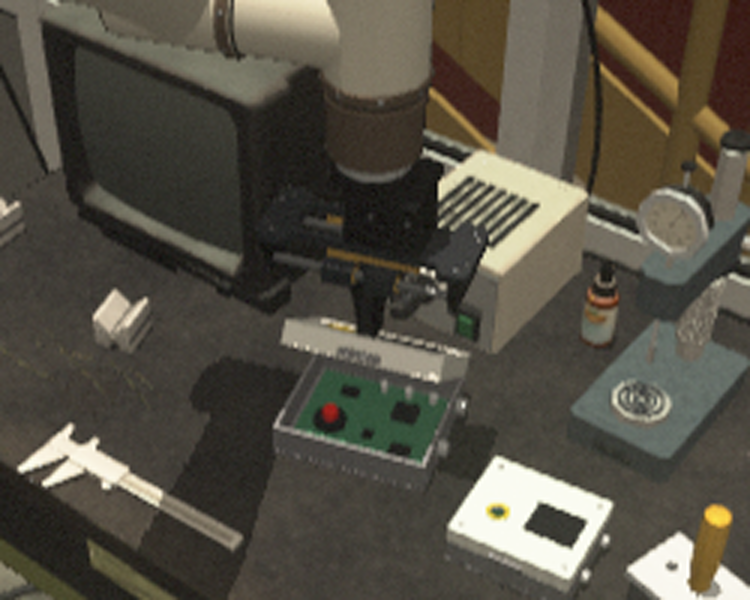

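The lid is moving with the fingers on its outer face near the front edge, at (375,335) in the crop. I continue down the arc.

Call:
{"op": "move_arm", "data": {"series": [[[0, 0, 0], [0.0083, 0, 0.0087], 0], [[0, 0, 0], [0.0083, 0, 0.0087], 0], [[0, 0, 0], [0.0075, 0, 0.0093], 0], [[0, 0, 0], [0.0075, 0, 0.0093], 0], [[0, 0, 0], [0.0065, 0, 0.01], 0], [[0, 0, 0], [0.0065, 0, 0.01], 0], [[0, 0, 0], [0.0055, 0, 0.0105], 0], [[0, 0, 0], [0.0055, 0, 0.0105], 0], [[0, 0, 0], [0.0045, 0, 0.011], 0], [[0, 0, 0], [0.0045, 0, 0.011], 0], [[0, 0, 0], [0.0033, 0, 0.011], 0], [[0, 0, 0], [0.0033, 0, 0.011], 0]]}}

```text
time_s: 8.25
tcp_pos: [0.5254, 0.0076, 0.066]
ee_rot: [[-0.956, -0.294, -0.0], [-0.294, 0.956, -0.0], [0.0, 0.0, -1.0]]
wrist_force: [-0.7, 0.2, -0.0]
gripper_width: 0.006
gripper_force: 0.4
```

Call:
{"op": "move_arm", "data": {"series": [[[0, 0, 0], [0.001, 0, 0.006], 0], [[0, 0, 0], [0.001, 0, 0.005], 0], [[0, 0, 0], [0, 0, 0.003], 0], [[0, 0, 0], [0, 0, 0], 0]]}}

```text
time_s: 8.65
tcp_pos: [0.5249, 0.0074, 0.0594]
ee_rot: [[-0.956, -0.294, 0.0], [-0.294, 0.956, 0.0], [-0.0, 0.0, -1.0]]
wrist_force: [-0.1, 0.6, -0.8]
gripper_width: 0.008
gripper_force: 0.0
```

Call:
{"op": "move_arm", "data": {"series": [[[0, 0, 0], [0, 0, 0.004], 0], [[0, 0, 0], [0, 0, 0.003], 0], [[0, 0, 0], [0, 0, 0], 0], [[0, 0, 0], [0, 0, 0], 0]]}}

```text
time_s: 9.05
tcp_pos: [0.5252, 0.0075, 0.0578]
ee_rot: [[-0.955, -0.295, 0.001], [-0.295, 0.955, -0.0], [-0.001, -0.0, -1.0]]
wrist_force: [-3.4, 0.8, 10.9]
gripper_width: 0.0
gripper_force: 5.3
```

The tip sits at z = 57.8 mm with an 11 N reaction, so the lid is seated. One more short push, then I lift, check and measure.

Call:
{"op": "move_arm", "data": {"series": [[[0, 0, 0], [0, 0, 0.002], 0], [[0, 0, 0], [0, 0, 0], 0], [[0, 0, 0], [0, 0, 0], 0], [[0, 0, 0], [0, 0, -0.03], 0], [[0, 0, 0], [0, 0, -0.07], 0], [[0, 0, 0], [0, 0, -0.1], 0.5], [[0, 0, 0], [0, 0, -0.1], 0.5], [[0, 0, 0], [0, 0, -0.05], 0.5], [[0, 0, 0], [0, 0, 0], 0.5], [[0, 0, 0], [0, 0, 0], 0.5]]}}

```text
time_s: 10.05
tcp_pos: [0.5246, 0.0076, 0.2302]
ee_rot: [[-0.956, -0.294, 0.001], [-0.294, 0.956, 0.001], [-0.001, 0.001, -1.0]]
wrist_force: [0.1, 0.2, -0.0]
gripper_width: 0.376
gripper_force: 0.0
```

```bash
python3 - <<'E'
from h import *
C={n:r.capture(n) for n in("scene","top")};p=[.5617,.0194,.3045,0]
M,lid,b=model(p)
for t in("case","lid_edge","aperture","lid_hinge"):
    P={}
    for n in C:
        q=proj(C[n],M[t]);ds=[np.array(d['centre']) for d in r.pinpoint(t,n)]
        if ds:
            d=min(ds,key=lambda d:np.linalg.norm(d-q));P[n]=d;print(t,n,np.round(d-q,1))
    if len(P)==2:x,e=tri(C['scene'],P['scene'],C['top'],P['top']);print('  ',np.round(x,4),'model',np.round(M[t],4),round(e,4))
s=r.sense();R=np.array(s['ee_rot']);print(s['tcp_pos'])
for n in C:
    im=C[n]['img'];m=cv2.inRange(cv2.cvtColor(im,cv2.COLOR_RGB2HSV),(18,110,90),(36,255,255))
    k,lab,st,ce=cv2.connectedComponentsWithStats(m)
    for nm,q in(('ap',M['aperture']),('hd',[.4845,-.342,.1515])):
        pq=proj(C[n],q);print(n,nm,'exp',np.round(pq,1),[(np.round(ce[i],1).tolist(),st[i].tolist()) for i in range(1,k) if np.linalg.norm(ce[i]-pq)<25 and st[i][4]>3])
crops=[]
for n in C:
    for q in(M['aperture'],[.4845,-.342,.15]):
        u,v=proj(C[n],q).astype(int);crops.append(cv2.resize(C[n]['img'][v-25:v+25,u-33:u+33,::-1],(396,300),interpolation=cv2.INTER_CUBIC))
cv2.imwrite("pics/closed.png",np.vstack([np.hstack(crops[:2]),np.hstack(crops[2:])]))
E
```

```text
case scene [-0.2  1.9]
case top [0.7 0.1]
   [ 0.5618  0.0181 -0.0067] model [0.5617 0.0194 0.    ] 0.0028
lid_edge scene [-0.1  1.2]
lid_edge top [-1.1 -0.8]
   [0.5032 0.0026 0.0484] model [ 4.997e-01 -1.000e-04  5.750e-02] 0.0004
aperture scene [ 1. -1.]
aperture top [-0.7 -0.3]
   [0.5388 0.0488 0.061 ] model [0.5369 0.0483 0.0595] 0.0039
lid_hinge scene [ 1.6 -0.2]
lid_hinge top [72.6 17.3]
   [ 0.4987 -0.101   0.2201] model [0.6237 0.0389 0.0355] 0.0872
[0.5246954  0.0073921  0.22967033]
scene ap exp [289.3 226.8] [([289.6, 227.6], [285, 225, 10, 6, 28])]
scene hd exp [414.6 282.9] [([416.3, 281.2], [410, 268, 14, 29, 257])]
top ap exp [302.1 192.7] []
top hd exp [458.3 205. ] [([462.8, 202.0], [459, 198, 8, 8, 44])]
```

View pics/closed.png

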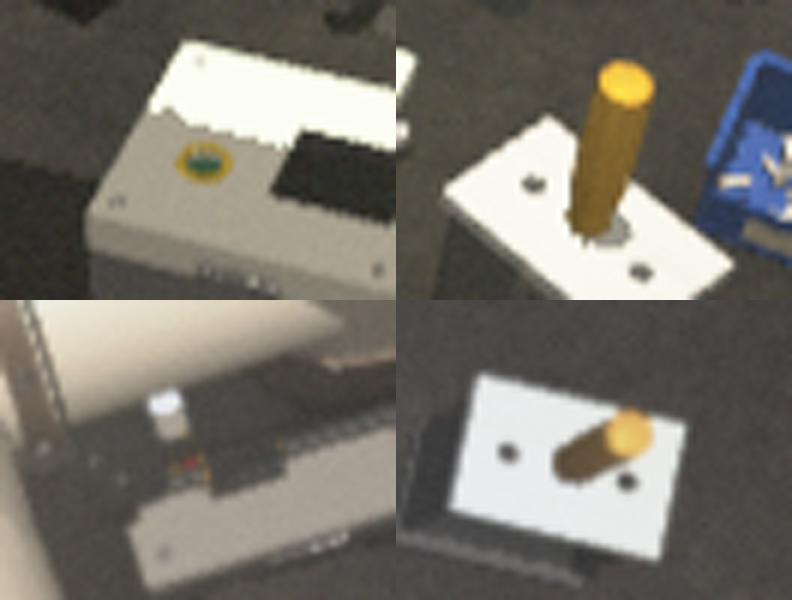

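The scene view shows the lid closed flat, with the yellow rim at (289.6,227.6) as predicted. The top view of the rim is blocked by the arm. Both views show the handle upright between the stand's outer holes, so I locate the handle axis from its cap, its body and the two holes.

```bash
python3 - <<'E'
from h import *
C={n:r.capture(n) for n in("scene","top")}
off={}
for n in C: off[n]=proj(C[n],[.4845,-.342,.15]).astype(int)-[33,25]
h={'scene':[(23,30.5),(40.8,45.3)],'top':[(18.7,25.5),(38.5,30.3)]}
for n in C:
    P=[atz(C[n],np.array(q)-.5+off[n],.11) for q in h[n]];print(n,'holes',np.round(P,4).tolist(),'mid',np.round((P[0]+P[1])/2,4),np.linalg.norm(P[0]-P[1]))
print('cap top',atz(C['top'],(462.8,202),.193))
capS=np.array([(627-396)/6,83/6])-.5+off['scene'];print('cap scene',atz(C['scene'],capS,.193),'body scene',atz(C['scene'],(416.3,281.2),.1515))
print('tri cap',tri(C['scene'],capS,C['top'],(462.8,202)))
t=np.array([.485,-.341,.26]);print(to(t))
E
```

```text
scene holes [[0.4916, -0.319, 0.11], [0.4778, -0.3697, 0.11]] mid [ 0.4847 -0.3444  0.11  ] 0.05250175665980896
top holes [[0.4916, -0.3166, 0.11], [0.4786, -0.3668, 0.11]] mid [ 0.4851 -0.3417  0.11  ] 0.05185119846034653
cap top [ 0.48478299 -0.33972999  0.193     ]
cap scene [ 0.48317553 -0.3447958   0.193     ] body scene [ 0.49136863 -0.3427545   0.1515    ]
tri cap (array([ 0.48654535, -0.34262439,  0.18799307]), np.float64(0.0028409779140685814))
[ 0.2811 -0.6425 -0.0601]
```

Call:
{"op": "move_arm", "data": {"series": [[[0, 0, 0], [0.028, -0.064, -0.006], 0.7], [[0, 0, 0], [0.028, -0.064, -0.006], 0.7], [[0, 0, 0], [0.028, -0.064, -0.006], 0.7], [[0, 0, 0], [0.028, -0.064, -0.006], 0.7], [[0, 0, 0], [0.028, -0.064, -0.006], 0.7], [[0, 0, 0], [0.028, -0.064, -0.006], 0.7], [[0, 0, 0], [0.028, -0.064, -0.006], 0.7], [[0, 0, 0], [0.028, -0.064, -0.006], 0.7], [[0, 0, 0], [0.028, -0.064, -0.006], 0.7], [[0, 0, 0], [0.028, -0.064, -0.006], 0.7], [[0, 0, 0], [0, 0, 0], 0.7], [[0, 0, 0], [0, 0, 0], 0.7]]}}

```text
time_s: 11.85
tcp_pos: [0.4848, -0.3401, 0.2596]
ee_rot: [[-0.956, -0.293, -0.001], [-0.293, 0.956, 0.001], [0.0, 0.001, -1.0]]
wrist_force: [-0.6, 0.8, -0.5]
gripper_width: 0.699
gripper_force: 0.0
```

```bash
python3 - <<'E'
from h import *
C={n:r.capture(n) for n in("scene","top")};M,_,_=model([.5617,.0194,.3045,0])
print('to grasp',to([.485,-.342,.136]),np.round(r.sense()['joints'],1))
for n in C:
    q=proj(C[n],M['aperture']);m=cv2.inRange(cv2.cvtColor(C[n]['img'],cv2.COLOR_RGB2HSV),(18,80,80),(38,255,255))
    u,v=q.astype(int);w=m[v-8:v+9,u-8:u+9];yy,xx=np.nonzero(w);print(n,q,len(xx),(xx.min()+xx.max())/2+u-8,(yy.min()+yy.max())/2+v-8,xx.mean()+u-8,yy.mean()+v-8)
    d=[np.array(d['centre']) for d in r.pinpoint("aperture",n)];print(d)
    px=(xx.mean()+u-8,yy.mean()+v-8);print(atz(C[n],px,.0595))
crops=[]
for q in(M['aperture'],[.485,-.342,.15]):
  for n in C:
    u,v=proj(C[n],q).astype(int);k=25 if len(crops)<2 else 50
    crops.append(cv2.resize(C[n]['img'][v-k:v+k,u-int(1.32*k):u+int(1.32*k),::-1],(396,300),interpolation=cv2.INTER_CUBIC))
cv2.imwrite("pics/pregrasp.png",np.vstack([np.hstack(crops[:2]),np.hstack(crops[2:])]))
E
```

```text
to grasp [ 0.002  -0.0059  0.2478] [-19.3  17.5  -0.9  -0.  -71.6 -53.6]
scene [289.33482705 226.77479493] 34 289.5 227.5 289.5 227.55882352941177
[array([292.3, 227.7]), array([348.4, 268.9])]
[0.53462292 0.04594175 0.0595    ]
top [302.06060267 192.68509309] 23 301.5 192.5 301.3478260869565 192.3913043478261
[array([304.9, 191.7])]
[0.5377268  0.05022499 0.0595    ]
```

View pics/pregrasp.png

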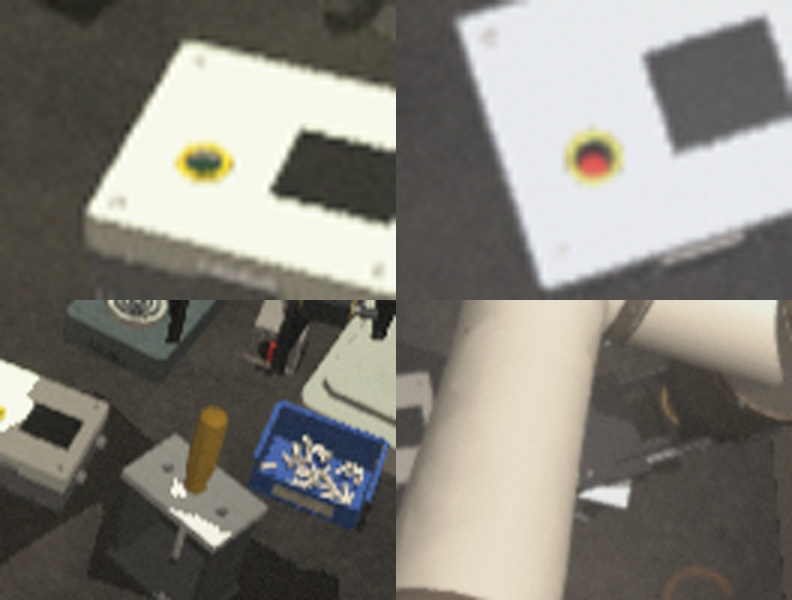

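The lid is flat and the hole is open over the red button (top view, (301.4,192.4)). The gripper straddles the handle axis, so I descend and grip.

Call:
{"op": "move_arm", "data": {"series": [[[0, 0, 0], [0.002, -0.004, 0.05], 0.7], [[0, 0, 0], [0, 0, 0.05], 0.7], [[0, 0, 0], [0, 0, 0.05], 0.7], [[0, 0, 0], [0, 0, 0.05], 0.7], [[0, 0, 0], [0, 0, 0.047], 0.7], [[0, 0, 0], [0, 0, 0], 0.7], [[0, 0, 0], [0, 0, 0], 0.4], [[0, 0, 0], [0, 0, 0], 0.3], [[0, 0, 0], [0, 0, 0], 0], [[0, 0, 0], [0, 0, 0], 0], [[0, 0, 0], [0, 0, 0], 0], [[0, 0, 0], [0, 0, 0], 0]]}}

```text
time_s: 13.25
tcp_pos: [0.4851, -0.3422, 0.137]
ee_rot: [[-0.956, -0.294, 0.001], [-0.294, 0.956, -0.001], [-0.001, -0.001, -1.0]]
wrist_force: [1.7, -6.8, -4.0]
gripper_width: 0.242
gripper_force: 17.8
```

Call:
{"op": "move_arm", "data": {"series": [[[0, 0, 0], [0, 0, 0], 0], [[0, 0, 0], [0, 0, 0], 0], [[0, 0, 0], [0, 0, -0.02], 0], [[0, 0, 0], [0, 0, -0.04], 0], [[0, 0, 0], [0, 0, -0.05], 0], [[0, 0, 0], [0, 0, -0.05], 0], [[0, 0, 0], [0, 0, -0.05], 0], [[0, 0, 0], [0, 0, -0.05], 0], [[0, 0, 0], [0, 0, 0], 0], [[0, 0, 0], [0, 0, 0], 0]]}}

```text
time_s: 14.25
tcp_pos: [0.4844, -0.3411, 0.2662]
ee_rot: [[-0.956, -0.294, -0.0], [-0.294, 0.956, 0.002], [-0.0, 0.002, -1.0]]
wrist_force: [-0.2, 0.0, -1.3]
gripper_width: 0.236
gripper_force: 29.9
```

```bash
python3 - <<'E'
from h import *
s=r.sense();print(s['wrist_force'],s['gripper_force'],np.round(s['joints'],1))
# over aperture
print(to([.5365,.0482,s['tcp_pos'][2]]))
c=r.capture("scene")
for t in("driver_tip","driver_handle"):print(t,[(d['centre'],d['score']) for d in r.pinpoint(t,"scene")][:3])
T=np.array(s['tcp_pos']);print('exp',proj(c,T+[0,0,.0145]),proj(c,T+[0,0,.0145-.1375]))
E
```

```text
[-0.16234063  0.01203777 -1.29610968] 29.919471270404756 [-19.5  17.4  -0.1  -0.1 -72.5 -53.3]
[-0.3287  0.7135  0.0012]
driver_tip [([410.8, 282.6], 0.89)]
driver_handle [([426.8, 240.1], 0.94), ([411.2, 284.7], 0.67)]
exp [425.71187824 241.15483265] [413.50826133 285.19569205]
```

Call:
{"op": "move_arm", "data": {"series": [[[0, 0, 0], [-0.03, 0.065, 0], 0], [[0, 0, 0], [-0.03, 0.065, 0], 0], [[0, 0, 0], [-0.03, 0.065, 0], 0], [[0, 0, 0], [-0.03, 0.065, 0], 0], [[0, 0, 0], [-0.03, 0.065, 0], 0], [[0, 0, 0], [-0.03, 0.065, 0], 0], [[0, 0, 0], [-0.03, 0.065, 0], 0], [[0, 0, 0], [-0.03, 0.065, 0], 0], [[0, 0, 0], [-0.03, 0.065, 0], 0], [[0, 0, 0], [-0.03, 0.065, 0], 0], [[0, 0, 0], [-0.029, 0.064, 0.03], 0], [[0, 0, 0], [0, 0, 0.07], 0]]}}

```text
time_s: 15.6
tcp_pos: [0.5391, 0.0516, 0.2177]
ee_rot: [[-0.954, -0.299, 0.006], [-0.299, 0.954, 0.002], [-0.006, 0.0, -1.0]]
wrist_force: [-0.3, -0.3, -1.3]
gripper_width: 0.236
gripper_force: 29.9
```

Call:
{"op": "move_arm", "data": {"series": [[[0, 0, 0], [0, 0, 0.02], 0], [[0, 0, 0], [0, 0, 0], 0], [[0, 0, 0], [0, 0, 0], 0], [[0, 0, 0], [0, 0, 0], 0]]}}

```text
time_s: 16.0
tcp_pos: [0.5378, 0.0473, 0.2081]
ee_rot: [[-0.956, -0.294, 0.003], [-0.294, 0.956, 0.0], [-0.003, -0.0, -1.0]]
wrist_force: [0.1, -1.0, -0.5]
gripper_width: 0.23
gripper_force: 29.9
```

```bash
python3 - <<'E'
from h import *
s=r.sense();T=np.array(s['tcp_pos']);print(T,s['wrist_force'],to([.5365,.0482,T[2]]))
c=r.capture("scene");ct=r.capture("top");tip=T+[0,0,.0145-.1375]
print('tip exp z',tip,proj(c,tip))
for n in("scene","top"):
  for t in("driver_tip","aperture","driver_handle"):print(n,t,[(np.round(d['centre'],1),round(d['score'],2)) for d in r.pinpoint(t,n)][:3])
u,v=proj(c,[.5365,.0482,.08]).astype(int)
cv2.imwrite("pics/over.png",cv2.resize(c['img'][v-50:v+40,u-60:u+60,::-1],None,fx=6,fy=6,interpolation=cv2.INTER_CUBIC));print(u-60,v-50)
E
```

```text
[0.53778952 0.04730019 0.20805806] [ 0.07902476 -1.02469437 -0.52077275] [ 0.0019  0.0025 -0.    ]
tip exp z [0.53778952 0.04730019 0.08505806] [289.79753617 220.03317513]
scene driver_tip [(array([287.8, 217.1]), 0.64)]
scene aperture [(array([290.3, 228.8]), 0.94), (array([347.3, 272. ]), 0.7), (array([289.4, 178.7]), 0.21)]
scene driver_handle [(array([290.4, 179.8]), 0.55)]
top driver_tip []
top aperture [(array([377.3, 203.4]), 0.88), (array([303.8, 191.1]), 0.67)]
top driver_handle []
229 171
```

View pics/over.png

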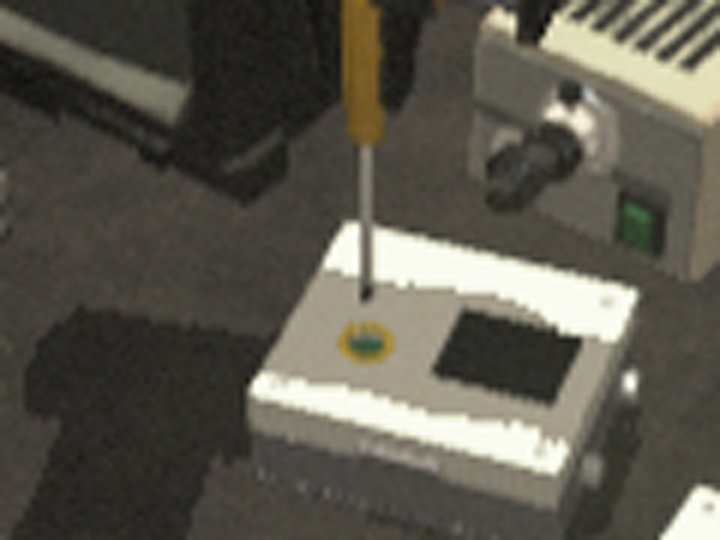

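The tip is at crop (366,298), which matches the kinematic prediction within 0.3 px, and the hole centre is straight below at (367,343). I make a small correction, then lower the tip into the hole.

Call:
{"op": "move_arm", "data": {"series": [[[0, 0, 0], [0.003, 0.002, 0], 0], [[0, 0, 0], [0, 0, 0.02], 0], [[0, 0, 0], [0, 0, 0.02], 0], [[0, 0, 0], [0, 0, 0.015], 0], [[0, 0, 0], [0, 0, 0.01], 0], [[0, 0, 0], [0, 0, 0.01], 0], [[0, 0, 0], [0, 0, 0], 0], [[0, 0, 0], [0, 0, 0], 0]]}}

```text
time_s: 17.2
tcp_pos: [0.5354, 0.0483, 0.1691]
ee_rot: [[-0.956, -0.295, 0.0], [-0.295, 0.956, -0.0], [-0.0, -0.0, -1.0]]
wrist_force: [0.3, -0.9, 0.7]
gripper_width: 0.236
gripper_force: 29.9
```

```bash
python3 - <<'E'
from h import *
s=r.sense();T=np.array(s['tcp_pos']);print(T,s['wrist_force'],'tip z',T[2]-.123)
c=r.capture("scene");u,v=proj(c,[.5365,.0482,.08]).astype(int)
cv2.imwrite("pics/in.png",cv2.resize(c['img'][v-50:v+40,u-60:u+60,::-1],None,fx=6,fy=6,interpolation=cv2.INTER_CUBIC))
E
```

```text
[0.53536604 0.04830291 0.16912071] [ 0.26031785 -0.87160786  0.71118956] tip z 0.046120714139011726
```

View pics/in.png

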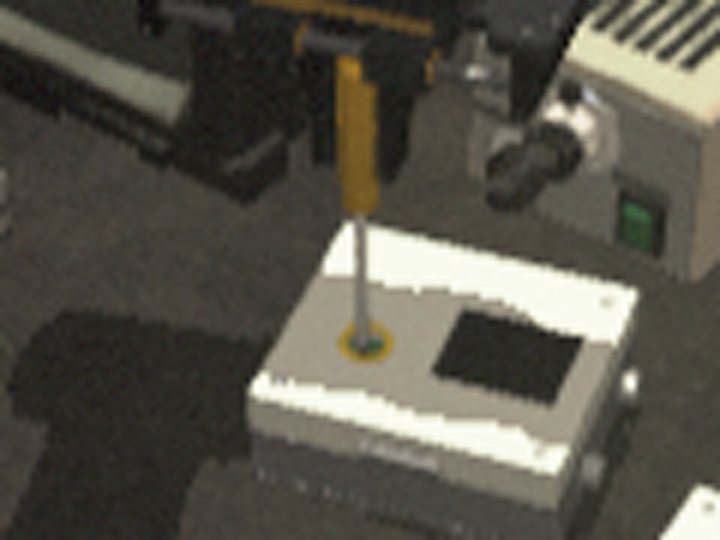

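The blade has entered the hole cleanly at (363,343). Next I lower it onto the button.

Call:
{"op": "move_arm", "data": {"series": [[[0, 0, 0], [0, -0.002, 0.012], 0], [[0, 0, 0], [0, 0, 0.012], 0], [[0, 0, 0], [0, 0, 0.012], 0], [[0, 0, 0], [0, 0, 0.008], 0], [[0, 0, 0], [0, 0, 0.006], 0], [[0, 0, 0], [0, 0, 0.006], 0], [[0, 0, 0], [0, 0, 0.003], 0], [[0, 0, 0], [0, 0, 0], 0], [[0, 0, 0], [0, 0, 0], 0]]}}

```text
time_s: 18.15
tcp_pos: [0.537, 0.0474, 0.143]
ee_rot: [[-0.955, -0.296, 0.004], [-0.296, 0.955, -0.0], [-0.004, -0.002, -1.0]]
wrist_force: [-3.1, -0.3, 15.6]
gripper_width: 0.232
gripper_force: 30.0
```

```bash
python3 - <<'E'
from h import *
s=r.sense();T=np.array(s['tcp_pos']);print(T,s['wrist_force'])
c=r.capture("scene")
def bot(img,x):
    m=cv2.inRange(cv2.cvtColor(img,cv2.COLOR_RGB2HSV),(15,110,60),(36,255,255))
    return m
q=proj(c,T+[0,0,.0145-.0415]);print('pred bottom',q,'tip',proj(c,T-[0,0,.123]))
img=c['img'];u=int(round(q[0]))
for v in range(int(q[1])-8,int(q[1])+10):print(v,img[v,u-2:u+2].sum(1).tolist(),img[v,u].tolist())
o=cv2.imread("pics/in.png");print('in.png handle pred bottom row (crop/6)',[(i,o[i*6+3,360].tolist()) for i in range(28,42)])
T0=np.array([.53537,.0483,.16912]);print(proj(c,T0-[0,0,.027]),proj(c,[.5365,.0482,.08]).astype(int)-[60,50])
print(r.pinpoint('driver_handle','scene')[:1],proj(c,T+[0,0,.0145]))
cv2.imwrite("pics/press.png",cv2.resize(img[171:261,229:349,::-1],None,fx=6,fy=6,interpolation=cv2.INTER_CUBIC))
E
```

```text
[0.53704483 0.04738137 0.14300002] [-3.10894458 -0.29312139 15.63569075]
pred bottom [289.5957337  211.78546689] tip [289.64034942 236.9222102 ]
203 [246, 247, 245, 229] [119, 90, 36]
204 [245, 252, 251, 231] [120, 92, 39]
205 [252, 250, 247, 240] [118, 90, 39]
206 [237, 240, 240, 223] [115, 88, 37]
207 [250, 253, 240, 227] [114, 88, 38]
208 [235, 251, 236, 223] [113, 87, 36]
209 [231, 241, 237, 238] [114, 87, 36]
210 [244, 251, 246, 242] [117, 91, 38]
211 [243, 244, 257, 253] [119, 94, 44]
212 [244, 244, 239, 307] [115, 89, 35]
213 [417, 274, 314, 607] [129, 111, 74]
214 [545, 347, 429, 733] [156, 150, 123]
215 [544, 388, 462, 733] [161, 158, 143]
216 [528, 382, 463, 733] [161, 159, 143]
217 [446, 371, 427, 669] [149, 147, 131]
218 [348, 367, 363, 445] [129, 123, 111]
219 [341, 357, 368, 455] [130, 126, 112]
220 [339, 360, 371, 451] [131, 127, 113]
in.png handle pred bottom row (crop/6) [(28, [38, 90, 116]), (29, [34, 89, 116]), (30, [39, 91, 115]), (31, [36, 85, 114]), (32, [42, 94, 122]), (33, [37, 92, 118]), (34, [37, 89, 114]), (35, [68, 100, 118]), (36, [105, 123, 131]), (37, [109, 119, 126]), (38, [97, 109, 114]), (39, [100, 114, 121]), (40, [106, 121, 128]), (41, [98, 112, 119])]
[288.93340326 204.67877492] [229 171]
[{'centre': [291.1, 198.7], 'score': 0.75}] [289.57500388 200.1061678 ]
```

View pics/press.png

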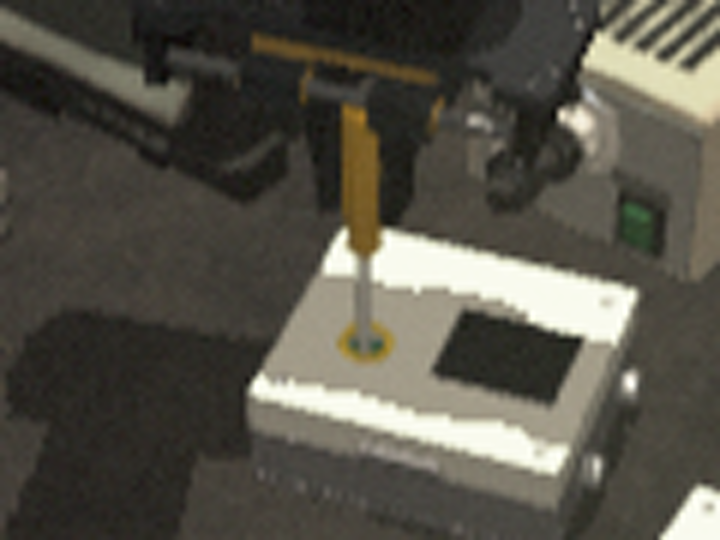

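No slip is visible. The tip estimate of about 20 mm is 3 mm high for a fully pressed button, so I check the force–travel curve by backing off in small steps.

Call:
{"op": "move_arm", "data": {"series": [[[0, 0, 0], [0, 0, -0.003], 0], [[0, 0, 0], [0, 0, 0], 0], [[0, 0, 0], [0, 0, 0], 0]]}}

```text
time_s: 18.55
tcp_pos: [0.5367, 0.0474, 0.1433]
ee_rot: [[-0.955, -0.295, 0.004], [-0.295, 0.955, -0.0], [-0.003, -0.001, -1.0]]
wrist_force: [-1.4, 0.5, 10.5]
gripper_width: 0.233
gripper_force: 30.0
```

Call:
{"op": "move_arm", "data": {"series": [[[0, 0, 0], [0, 0, -0.004], 0], [[0, 0, 0], [0, 0, 0], 0], [[0, 0, 0], [0, 0, 0], 0]]}}

```text
time_s: 18.85
tcp_pos: [0.5362, 0.0473, 0.1436]
ee_rot: [[-0.956, -0.295, 0.002], [-0.295, 0.956, 0.0], [-0.002, -0.0, -1.0]]
wrist_force: [0.2, -1.4, 3.6]
gripper_width: 0.234
gripper_force: 30.0
```

Call:
{"op": "move_arm", "data": {"series": [[[0, 0, 0], [0, 0, -0.004], 0], [[0, 0, 0], [0, 0, 0], 0], [[0, 0, 0], [0, 0, 0], 0]]}}

```text
time_s: 19.15
tcp_pos: [0.536, 0.0474, 0.1452]
ee_rot: [[-0.956, -0.294, 0.001], [-0.294, 0.956, 0.0], [-0.001, -0.0, -1.0]]
wrist_force: [1.8, -1.4, 3.4]
gripper_width: 0.232
gripper_force: 30.0
```

Call:
{"op": "move_arm", "data": {"series": [[[0, 0, 0], [0, 0, -0.005], 0], [[0, 0, 0], [0, 0, 0], 0], [[0, 0, 0], [0, 0, 0], 0]]}}

```text
time_s: 19.45
tcp_pos: [0.5355, 0.0474, 0.1474]
ee_rot: [[-0.956, -0.294, 0.0], [-0.294, 0.956, 0.0], [-0.0, 0.0, -1.0]]
wrist_force: [1.7, -0.3, 2.7]
gripper_width: 0.235
gripper_force: 30.0
```

Call:
{"op": "move_arm", "data": {"series": [[[0, 0, 0], [0, 0, -0.005], 0], [[0, 0, 0], [0, 0, 0], 0], [[0, 0, 0], [0, 0, 0], 0]]}}

```text
time_s: 19.75
tcp_pos: [0.5346, 0.0472, 0.1495]
ee_rot: [[-0.956, -0.294, -0.002], [-0.294, 0.956, -0.0], [0.002, 0.0, -1.0]]
wrist_force: [0.0, 0.4, 0.6]
gripper_width: 0.233
gripper_force: 30.0
```

The curve is a 6 mm spring (about 0.6 N at 149.5 mm, 4–5 N at 143.5 mm), then a hard stop. It is the button and it was fully down. I press it again and hold.

Call:
{"op": "move_arm", "data": {"series": [[[0, 0, 0], [0, 0, 0.005], 0], [[0, 0, 0], [0, 0, 0.005], 0], [[0, 0, 0], [0, 0, 0.005], 0], [[0, 0, 0], [0, 0, 0.005], 0], [[0, 0, 0], [0, 0, 0], 0], [[0, 0, 0], [0, 0, 0], 0], [[0, 0, 0], [0, 0, 0], 0], [[0, 0, 0], [0, 0, 0], 0], [[0, 0, 0], [0, 0, 0], 0], [[0, 0, 0], [0, 0, 0], 0], [[0, 0, 0], [0, 0, 0], 0]]}}

```text
time_s: 20.85
tcp_pos: [0.5369, 0.0476, 0.143]
ee_rot: [[-0.955, -0.296, 0.004], [-0.296, 0.955, 0.0], [-0.004, -0.001, -1.0]]
wrist_force: [-2.4, 1.5, 14.1]
gripper_width: 0.232
gripper_force: 30.0
```

Call:
{"op": "move_arm", "data": {"series": [[[0, 0, 0], [0, 0, 0], 0], [[0, 0, 0], [0, 0, 0], 0], [[0, 0, 0], [0, 0, 0], 0]]}}

```text
time_s: 21.15
tcp_pos: [0.5369, 0.0476, 0.143]
ee_rot: [[-0.955, -0.296, 0.004], [-0.296, 0.955, 0.0], [-0.004, -0.001, -1.0]]
wrist_force: [-3.3, 0.9, 13.7]
gripper_width: 0.231
gripper_force: 30.0
```

Steady: 14 N on the stop, grip 30 N. I'm handing it in.

```bash
python3 -c "
from station import r
print(r.finish_job())"
```

```text
the job is handed in; nothing more can be done
None
```

I closed and seated the lid and handed the job in at about 21 s with the gripped screwdriver through the hole, holding the reset button on its stop at about 14 N; no verdict was shown.

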